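# Carry the wet boot upright on its tilting jack to the drying pad

### The job

The freshly dyed boot on the tilting finishing jack has flopped toe-down onto its stop. Lift the jack a few centimetres off the bench by its black rubber grip, tip it so that the boot swings up to balance without going over onto the opposite stop, and carry it to the drying pad with the boot kept upright in the air, for five seconds or more without a break. Set the jack down gently inside the yellow outline, square to it with the boot at the red blower's end, let go and leave the boot standing upright; nothing may touch the wet boot, and the other things on the bench stay where they are.

Things in the scene. Friction and masses are not known exactly. Their poses are not given: they have to be found in the camera images.
- jack: Tilting finishing jack, loose: plywood base plate 320 x 130 x 12 mm, blue ballast block (60 x 110 x 18 mm) on the rear end, rubber grip, blue bracket with tilting head and boot near the front end. Mass 0.65 kg without head and boot (-20 to +5 %). Origin: centre of the plate's underside; +x along the plate from ballast to boot, away from the robot at the start (yaw within 0.25 rad), +z up.
- grip (a point): Centre of the jack's black rubber grip block, 35 mm behind the jack's origin, 64 mm above its underside. The block is 56 mm long (jack x) and 30 mm wide (jack y, pinch it this way), from 36 to 88 mm above the underside. The whole load, 0.97 kg, has its centre of mass 24 mm in front of this point. The boot's near side is 105 mm in front of it, from 85 mm above the underside up. Axes as the jack.
- pivot (a point): Middle of the tilting head's pivot axis, which runs along the jack's x: 115 mm in front of the jack's origin, 55 mm above its underside. Axes as the jack. Head and boot together: 0.32 kg (boot +-4 %), centre of mass 143 mm above this point when upright (m g l = 0.447 N m/rad), inertia about the axis 0.0090 kg m2. Rolling the base by r about jack +x adds m g l r to its torque; negative r raises it.
- head (a joint): Tilt of boot on jack, rad: 0 = square to the plate, positive = toe-down towards the jack's -y (right-handed about jack +x). Stops at +-0.24; starts at rest on +0.24. Return springs 0.405 N m/rad to 0, so slightly top-heavy: it topples slowly (e-fold in 0.6 to 1.2 s). Damping 0.022 N m s/rad; dry friction 0.003 N m holds it within about 0.04 rad of upright only if the base is level and still.
- boot: Brown ankle boot on its last, sole up on the pin of the tilting head, wet with dye, not to be touched: 250 mm along the jack's y (toe 145 mm to -y of the pivot, heel 105 mm to +y), 90 mm wide, 30 to 225 mm above the pivot. Origin on the pivot axis, +z along the pin to the sole, vertical when upright.
- sole (a point): Point on the pin's line at the height of the upturned sole's tread, 225 mm above the pivot in the boot's frame. Axes as the boot.
- drying_pad: Fixed grey drying pad, 400 x 200 x 6 mm, with a yellow outline 344 x 154 mm around its centre and, joined to it, a red warm-air blower on a black foot, 220 to 330 mm in front of the pad's centre along its +x, 130 mm wide, 197 mm high. Origin: centre of the pad's underside, on the bench; +x towards the blower, +z up.
- pad_mark (a point): Centre of the yellow outline, on the pad's upper face (6 mm above the bench): the jack's origin belongs here, its +x along this +x.
- polish_tin: Bystander: round flat tin of shoe polish, brass lid, 86 mm across, 23 mm high. Origin at its underside.
- hammer: Bystander: cobbler's hammer lying flat, 260 mm long, wooden handle. Origin at its underside.
- brush: Bystander: wooden shoe brush lying bristles down, 170 x 52 x 44 mm. Origin at its underside.
- dye_bottle: Bystander: brown glass dye bottle with black cap, 52 mm across, 120 mm high. Origin at its underside.
- cement_jar: Bystander: yellow jar of cement with red lid, 72 mm across, 90 mm high. Origin at its underside.
- sneaker: Bystander: white sneaker, 275 mm long, 110 mm high. Origin at its underside.
- spare_last: Bystander: green plastic last, 235 mm long, 95 mm high. Origin at its underside.

How it is judged:
By the outcome, as a careful person would: the job done as asked, in the order asked, and still so for the second after the job is handed in, with the robot touching nothing.
It also fails if it takes over 72 s, if anything falls off the work surface, if the arm or the gripper's body presses on something with over 40 N, if the wrist force passes 120 N, or if a joint passes its speed limit or range.

### The arm

A 6-joint arm with a two-finger parallel gripper is mounted at the origin on the work surface. World frame = base frame: x ahead of the robot, y to its left, z up, the work surface at z = 0. Lengths are in mm, angles in rad, forces in N, time in s.
With the tool pointing down it reaches from about 275 to 1000 mm from the base axis. Payload 8.4 kg.
Tool frame: the origin (TCP) lies at the very end of the fingers, on their centre line; the grasp point (between the pads) lies 19 mm behind it; z points along the fingers, y is the direction in which the jaws open and shut (so a half turn about z gives the same grasp; the last joint's range is limited). The gripper opens to 85 mm and grips with 20 to 120 N. Pads are 22 mm wide; open, the fingers measure 114 mm over their backs; the gripper's body (76 mm by 85 mm) begins 54 mm behind the grasp point. The pads swing forward as they close: fully open they stand 13 mm farther back than shut.
Start: joints at [-1.331, 0.353, 1.633, -0, 1.155, -0.002], TCP at [149.655, -606.821, 231.281] pointing down, gripper open.
Joint ranges: [-2.63, 2.63], [-0.92, 2.1], [0.06, 2.66], [-1.3, 4.44], [0, 2.69], [-3.02, 3.02]. Speed limits (rad/s): [2.22, 2.22, 2.79, 3.14, 3.14, 3.14].

### API

Orientations are given as [roll, pitch, yaw] about the fixed x, y, z axes, in that order (R = Rz(yaw) Ry(pitch) Rx(roll)).
In Python, from rig import r gives the robot as it stands.
- The arm moves only by the tool apply_moves, never from a script. Its argument "rows" is text: rows parted by semicolons, each of 4 numbers parted by spaces: the shift along the tool's x, y, z in m, then the turn about the tool's z in degrees. A call has 1 to 12 rows; each row shifts and turns the commanded pose from where the row before left it, along the tool's axes as they then stand; what a row does not reach is not made up. A row lasts 1/10 s, in which the tool goes at most 50 mm and 8.59 degrees, less where a joint would pass 70% of its speed; a pose out of reach is approached as far as the arm can. A call is refused whole if a number of a shift passes 0.05 or a number of a turn 8.59, either way. A call with a gripper value outside its range is refused whole. "jaw" is the finger opening in m, from 0 to 0.0854, set as the call begins (left out, the last holds). The fingers move at their own pace and stop on an object; "squeeze" is the grip in N (left out, the last holds). Time passes only in rows, so rows that do not move let the fingers close. It gives the time, the measured TCP pose, the force and the opening at its end, in the units of the state.
- r.sense(): the state, without advancing time (a new reading comes with each control period).
- r.grab_frame(name): name is "scene" or "top" or "wrist"; returns (picture, depth): 400x640x3 uint8, blue, green, red; 400x640 float32, mm along the optical axis (not along the pixel's ray), 0 where there is no reading.
- r.get_calibration(name): a dict with "intrinsics" (3x3 intrinsics, pixels), "rvec" (rotation vector, rad) and "tvec" (3), from world to camera coordinates, as OpenCV has them; the wrist camera has in their place "tool_from_camera" (4x4, takes a point from camera to tool coordinates, whose origin is the TCP and whose axes are the flange's). Camera axes: x right, y down, z forward; pixel columns grow to the right and rows downward; lengths in mm; the calibration is good to about 2 mm. A picture is of the moment at which its call begins: read the wrist's pose just before it. get_calibration takes no time and is no camera call.
- r.sign_off(): hands the job in, once; it reports no verdict.
Trained networks look in the newest picture that a camera, given by its name, has taken for a name from the list of things; names that differ only in an ending like _2 or _b are one class to them, and where a whole thing is asked for, a point or a joint stands for the part that bears it (a point fixed in the world has none). Each returns a list of dicts, best first, with "conf" (0 to 1); they miss things now and then, are a little off and sometimes report something else, mostly with a low value. They report only what shows in the picture. A call takes as long as a camera call.
- r.recognise(camera, label): "bbox" ([left, top, right, bottom] as shares, 0 to 1, of the picture: columns of its width, rows of its height, round what is visible of it).
- r.pinpoint(camera, label): "at" ([row, column] as shares, 0 to 1, of the picture: columns of its width, rows of its height: a listed point, or the origin of a listed thing).
The state is a dict: "clock": time; "qpos": joint angles; "qvel": joint speeds; "joint_efforts": joint torques, N m; "eef_pos": TCP position; "tcp_rot": TCP orientation; "contact_force": force on the tool from outside, world axes, zero at the start; "wrist_torque": the same for the moment, N m; "opening": opening from 0.0 (shut) to 1.0 (fully open).
Only numpy, scipy, OpenCV 4.12 (cv2) and the standard library are available. Lean on these libraries where they do the work, as an engineer would, in place of code of your own. Each camera call takes 0.05 s, during which the arm holds its last target. There are 200 camera calls.

## Working session

There is one attempt and no reset: what is moved stays moved. The work goes in short steps, Python scripts to look and compute and a tool call to move; the robot and the scene stay as the last step left them, time stands still between calls to the robot, and variables do not carry over. Pictures are saved under pics/ and viewed, about 8 in all and at most 12, crops included, and the job is handed in when it is done.

Besides the shell and the picture viewer there is one more tool, called after "Emit:" as name(argument=value, ...) on one line, values as JSON. apply_moves: Moves the arm, as the interface text tells. Its arguments: {"type":"object","properties":{"rows":{"type":"string"},"jaw":{"type":"number"},"squeeze":{"type":"number"}},"required":["rows"]}

```bash
ls; mkdir -p pics
cat > h.py <<'E'
from rig import r
import numpy as np, cv2
from scipy.spatial.transform import Rotation as R
def cam(n):
    c=r.get_calibration(n); K=np.array(c["intrinsics"],float)
    if "rvec" in c:
        M=np.eye(4);M[:3,:3]=cv2.Rodrigues(np.array(c["rvec"],float))[0];M[:3,3]=np.ravel(c["tvec"]);return K,np.linalg.inv(M)
    s=r.sense();T=np.eye(4);T[:3,:3]=R.from_euler('xyz',s["tcp_rot"]).as_matrix();T[:3,3]=s["eef_pos"]
    return K,T@np.array(c["tool_from_camera"])
def ray(K,W,at):
    u=np.array([at[1]*640,at[0]*400,1.]);d=W[:3,:3]@np.linalg.inv(K)@u
    return W[:3,3],d
def onz(K,W,at,z):
    o,d=ray(K,W,at);return o+d*(z-o[2])/d[2]
def tri(a,b):
    (o1,d1),(o2,d2)=a,b
    t=np.linalg.lstsq(np.c_[d1,-d2],o2-o1,rcond=None)[0];p=o1+d1*t[0];q=o2+d2*t[1];return (p+q)/2,np.linalg.norm(p-q)
E
python3 - <<'E'
from h import *
np.set_printoptions(precision=1,suppress=True)
s=r.sense();print({k:np.round(v,4) for k,v in s.items()})
C={}
for n in("scene","top"):
    im,d=r.grab_frame(n);cv2.imwrite(f"pics/{n}0.png",im);np.save(n+"d.npy",d);C[n]=cam(n);print(n,C[n][1][:3,3],C[n][0][0,0])
for l in("grip","pivot","sole","pad_mark","jack"):
    A={n:r.pinpoint(n,l) for n in C}
    for n in C:print(l,n,[(np.round(x["at"],3),round(x["conf"],2)) for x in A[n][:2]])
    if A["scene"] and A["top"]:print("  ->",tri(ray(*C["scene"],A["scene"][0]["at"]),ray(*C["top"],A["top"][0]["at"])))
for l in("polish_tin","hammer","brush","dye_bottle","cement_jar","sneaker","spare_last","drying_pad"):
    a=r.pinpoint("top",l)
    if a:print(l,a[0]["conf"],onz(*C["top"],a[0]["at"],0))
E
```

```text
pics
{'clock': np.float64(0.0), 'qpos': array([-1.3,  0.4,  1.6, -0. ,  1.2, -0. ]), 'qvel': array([-0.,  0., -0., -0., -0., -0.]), 'joint_efforts': array([ -0. , -60.5, -34.2,  -0. ,   0. ,  -0. ]), 'eef_pos': array([ 149.5, -606.3,  230.5]), 'tcp_rot': array([-3.1, -0. ,  0.2]), 'contact_force': array([ 0.3,  0.8, -0.2]), 'wrist_torque': array([ 0., -0.,  0.]), 'opening': np.float64(1.0013)}
scene [1040.3  662.6 1427.5] 421.0390756548494
top [ 324.2  -16.5 1693. ] 448.8780220756144
grip scene [(array([0.4, 0.5]), 0.86)]
grip top [(array([0.6, 0.6]), 0.74)]
  -> (array([ 462.1, -239.2,   41.9]), np.float64(3.751160372864113))
pivot scene [(array([0.5, 0.5]), 0.89)]
pivot top [(array([0.5, 0.6]), 0.73)]
  -> (array([ 618.1, -192.1,   66.2]), np.float64(18.967676548636256))
sole scene [(array([0.3, 0.4]), 0.57), (array([0.8, 0.6]), 0.52)]
sole top [(array([0.4, 0.6]), 0.66)]
  -> (array([ 629.9, -236.5,  285.6]), np.float64(18.644061973399307))
pad_mark scene [(array([0.7, 0.6]), 0.93)]
pad_mark top [(array([0.6, 0.4]), 0.8), (array([0.6, 0.3]), 0.62)]
  -> (array([506.9, 262. ,  -7.5]), np.float64(3.057724684571296))
jack scene [(array([0.4, 0.5]), 0.93)]
jack top [(array([0.6, 0.6]), 0.92), (array([0.5, 0.7]), 0.45)]
  -> (array([ 499.2, -220.9,   -1.5]), np.float64(2.42822234784774))
polish_tin 0.89 [371.  470.6   0. ]
hammer 0.88 [809.1  12.1  -0. ]
brush 0.79 [ 384.9 -495.5    0. ]
dye_bottle 0.62 [672.2 469.    0. ]
cement_jar 0.59 [ 659.9 -475.7    0. ]
sneaker 0.62 [541.5 618.1   0. ]
spare_last 0.71 [ 523.5 -617.4    0. ]
drying_pad 0.9 [501.4 261.2   0. ]
```

View pics/top0.png

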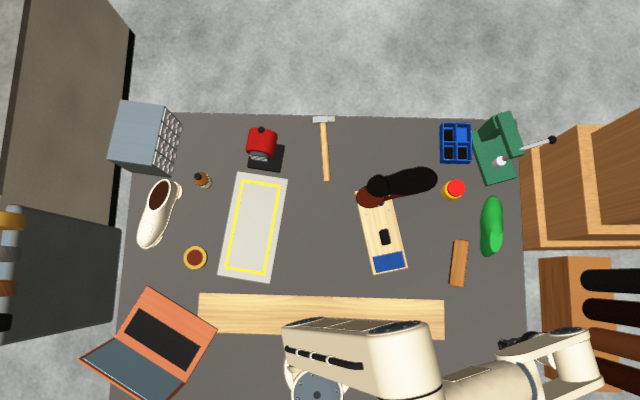

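View pics/scene0.png

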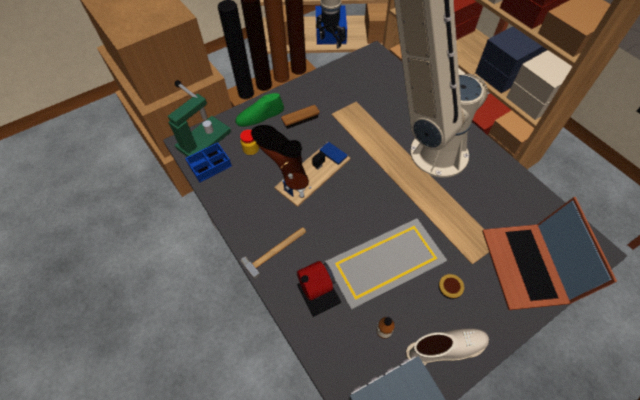

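Run:
```python
from h import *
np.set_printoptions(precision=4,suppress=True)
s=r.sense();print(s["tcp_rot"],R.from_euler('xyz',s["tcp_rot"]).as_matrix())
im=cv2.imread("pics/top0.png");hsv=cv2.cvtColor(im,cv2.COLOR_BGR2HSV);K,W=cam("top")
d=np.load("topd.npy")
def rect(m,z,roi):
    x0,y0,x1,y1=roi;q=np.zeros_like(m);q[y0:y1,x0:x1]=m[y0:y1,x0:x1]
    p=np.argwhere(q>0);P=np.array([onz(K,W,((a+.5)/400,(b+.5)/640),z)[:2] for a,b in p]).astype(np.float32)
    c,wh,an=cv2.minAreaRect(P);zz=np.median([ (W@np.r_[d[a,b]*(np.linalg.inv(K)@[b+.5,a+.5,1]),1])[2] for a,b in p]);print(len(p),c,wh,an,'mean',P.mean(0),'depthz',zz)
rect(cv2.inRange(hsv,(22,100,120),(35,255,255)),6,(215,165,295,290))
rect(cv2.inRange(hsv,(100,120,60),(125,255,255)),30,(350,230,420,285))
rect(cv2.inRange(hsv,(0,0,0),(180,255,45)),88,(372,222,398,250))
cv2.imwrite("pics/crop1.png",cv2.resize(im[160:290,340:480],None,fx=5,fy=4.6,interpolation=2))
# wood plate
rect(cv2.inRange(hsv,(12,60,120),(25,180,255)),12,(350,190,415,280))
```

```text
[-3.1415  0.      0.2418] [[ 0.9709  0.2394 -0.    ]
 [ 0.2394 -0.9709  0.0001]
 [-0.     -0.0001 -1.    ]]
714 (501.106201171875, 260.4237976074219) (154.70144653320312, 344.33856201171875) 82.38368225097656 mean [497.9123 260.4543] depthz 6.986999152269277
446 (379.93634033203125, -248.3043212890625) (55.37272262573242, 106.02222442626953) 13.291781425476074 mean [ 379.8897 -248.4521] depthz 29.79700813046543
117 (465.0917053222656, -225.3423614501953) (50.77236557006836, 28.696048736572266) 14.317249298095703 mean [ 464.8509 -225.1939] depthz 86.1696572427004
1835 (501.6243896484375, -220.57717895507812) (322.5713806152344, 134.75204467773438) 13.146589279174805 mean [ 491.9828 -221.0644] depthz 11.62297396297231
```

Emit:
apply_moves(rows="0.015 -0.011 0 0.65;0.03 -0.022 0 0;0.04 -0.0294 0 0;0.04 -0.0294 0 0;0.04 -0.0294 0 0;0.04 -0.0294 0 0;0.04 -0.0294 0 0;0.04 -0.0294 0 0;0.04 -0.0294 0 0;0.04 -0.0294 0 0;0.02 -0.016 0 0;0.013 -0.0085 0 0", jaw=0.0854)

```text
clock: 2.2
eef_pos: [471.3, -229.0, 231.4]
tcp_rot: [3.142, -0.0, 0.233]
contact_force: [-0.1, -0.2, -1.0]
opening: 0.997
```

Run:
```python
from h import *
np.set_printoptions(precision=4,suppress=True)
s=r.sense();print(s["clock"],s["eef_pos"],s["tcp_rot"],s["qvel"])
K,W=cam("wrist");im,d=r.grab_frame("wrist");cv2.imwrite("pics/w1.png",im)
for l in("grip","jack","pivot","sole"):
    for a in r.pinpoint("wrist",l)[:1]:
        u=a["at"];dd=d[min(399,int(u[0]*400)),min(639,int(u[1]*640))];p=W@np.r_[dd*(np.linalg.inv(K)@[u[1]*640,u[0]*400,1]),1];print(l,a["conf"],u,onz(K,W,u,64),p[:3])
```

```text
2.2 [ 471.3105 -228.9641  231.4089] [ 3.1416 -0.0003  0.2327] [ 0.2472  0.0711 -0.0877 -0.015   0.0185  0.2607]
grip 0.91 [0.447, 0.4916] [ 475.2108 -224.2963   64.    ] [ 480.4429 -223.4366   90.205 ]
jack 0.91 [0.3498, 0.4977] [ 510.9958 -219.6183   64.    ] [ 506.5333 -220.557    11.0306]
pivot 0.62 [0.0298, 0.4955] [ 612.2106 -194.5796   64.    ] [ 606.6246 -196.0335   87.0646]
```

View pics/w1.png

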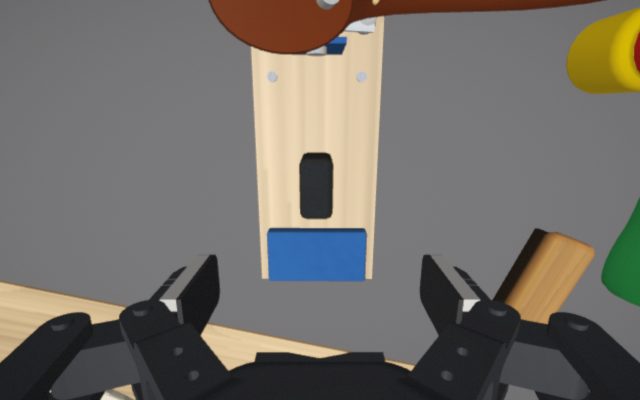

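Run:
```python
from h import *
np.set_printoptions(precision=2,suppress=True)
im,d=r.grab_frame("wrist");K,W=cam("wrist");im,d=r.grab_frame("wrist")
s=r.sense();print(s["clock"],s["eef_pos"],s["tcp_rot"],s["qvel"])
g=cv2.cvtColor(im,cv2.COLOR_BGR2HSV);m=cv2.inRange(g,(0,0,0),(180,255,60));m[:140]=0;m[230:]=0;m[:,:285]=0;m[:,350:]=0
Ki=np.linalg.inv(K);P=np.array([(W@np.r_[d[a,b]*(Ki@[b+.5,a+.5,1]),1])[:3] for a,b in np.argwhere(m>0) if d[a,b]>0])
P=P[P[:,2]>80];print(len(P),cv2.minAreaRect(P[:,:2].astype(np.float32)),P.mean(0))
m=cv2.inRange(g,(100,120,60),(125,255,255));m[:200]=0
P=np.array([(W@np.r_[d[a,b]*(Ki@[b+.5,a+.5,1]),1])[:3] for a,b in np.argwhere(m>0) if d[a,b]>0]);P=P[abs(P[:,2]-30)<5]
print(len(P),cv2.minAreaRect(P[:,:2].astype(np.float32)),P.mean(0))
```

```text
2.55 [ 469.41 -231.85  231.27] [3.14 0.   0.23] [-0. -0. -0.  0. -0.  0.]
1831 ((471.5127258300781, -227.10519409179688), (53.034542083740234, 26.909072875976562), 12.01183032989502) [ 472.42 -226.83   87.61]
4844 ((382.9817810058594, -247.7122039794922), (59.087890625, 107.47067260742188), 13.242019653320312) [ 384.24 -247.56   30.1 ]
```

Emit:
apply_moves(rows="0.001 -0.0047 0.02 0;0 0 0.04 0;0 0 0.04 0;0 0 0.035 0;0 0 0.025 0;0 0 0.015 0;0 0 0.01 0;0 0 0.003 0;0 0 0 0;0 0 0 0")

```text
clock: 3.55
eef_pos: [470.5, -226.5, 44.1]
tcp_rot: [3.141, -0.001, 0.23]
contact_force: [-1.6, -1.1, -0.7]
opening: 1.005
```

Emit:
apply_moves(rows="0 0 0 0;0 0 0 0;0 0 0 0;0 0 0 0;0 0 0 0;0 0 0 0", jaw=0.0, squeeze=100)

```text
clock: 4.15
eef_pos: [470.3, -226.1, 43.8]
tcp_rot: [3.141, -0.001, 0.231]
contact_force: [-0.6, 0.8, 4.9]
opening: 0.341
```

```bash
cat > tilt.py <<'E'
from h import *
from scipy.spatial import cKDTree
import os,sys
def jackpose(s):  # from tool pose; grip 35 behind origin; TCP z 44 above underside at grasp
    M=R.from_euler('xyz',s["tcp_rot"]).as_matrix()@np.diag([1,-1,-1.])
    return M,np.array(s["eef_pos"])+M@np.array([35-0.8,0,-43.8])
def cloud():
    s=r.sense();K,W=cam("scene");im,d=r.grab_frame("scene");M,o=jackpose(s)
    v,u=np.nonzero(d);P=(np.linalg.inv(K)@np.c_[u+.5,v+.5,np.ones(len(u))].T)*d[v,u]
    Q=((W[:3,:3]@P).T+W[:3,3]-o)@M-[115,0,55]
    m=(abs(Q[:,0])<55)&(abs(Q[:,1])<190)&(Q[:,2]>55)&(Q[:,2]<260);return Q[m],s,im
def rot(Q,t):
    c,n=np.cos(t),np.sin(t);return np.c_[Q[:,0],c*Q[:,1]-n*Q[:,2],n*Q[:,1]+c*Q[:,2]]
def theta():
    Q,s,im=cloud();T=cKDTree(np.load("ref.npy"))
    ts=np.arange(-.28,.3,.01);e=np.array([np.minimum(T.query(rot(Q,-t))[0],15).mean() for t in ts]);i=np.clip(e.argmin(),1,len(e)-2)
    p=np.polyfit(ts[i-1:i+2],e[i-1:i+2],2);return -p[1]/2/p[0],e[i],len(Q),s,im
if __name__=="__main__":
    np.set_printoptions(precision=4,suppress=True)
    for _ in range(int(sys.argv[1]) if len(sys.argv)>1 else 2):
        t,e,n,s,im=theta();M,o=jackpose(s)
        print("t%.2f theta %.3f err %.1f n%d"%(s["clock"],t,e,n),"jackO",o.round(1),"rot",s["tcp_rot"],"tq",M.T@s["wrist_torque"],"f",s["contact_force"].round(1))
E
python3 - <<'E'
from tilt import *
Q,s,im=cloud();np.save("ref.npy",rot(Q,-.24));print(len(Q),Q.min(0),Q.max(0))
E
python3 tilt.py 2
```

```text
1433 [ -41.15122554 -189.31206929   55.14274599] [ 49.23342065  54.09172196 235.68688427]
t4.20 theta 0.240 err 2.9 n1435 jackO [ 503.6 -218.3   -0. ] rot [ 3.1411 -0.0005  0.2306] tq [0.078  0.1676 0.0048] f [0.2 0.8 7.2]
t4.25 theta 0.240 err 2.8 n1434 jackO [ 503.7 -218.3   -0. ] rot [ 3.1411 -0.0005  0.2306] tq [ 0.0433  0.1669 -0.0498] f [-0.7  0.4  6.8]
```

Emit:
apply_moves(rows="0 0 -0.003 0;0 0 -0.006 0;0 0 -0.01 0;0 0 -0.012 0;0 0 -0.012 0;0 0 -0.01 0;0 0 -0.005 0;0 0 -0.002 0;0 0 0 0;0 0 0 0;0 0 0 0")

```text
clock: 5.4
eef_pos: [469.7, -225.9, 102.8]
tcp_rot: [-3.141, 0.001, 0.23]
contact_force: [0.4, 0.0, -9.4]
opening: 0.339
```

```bash
python3 tilt.py 2
python3 - <<'E'
from tilt import *
K,W=cam("wrist");im,d=r.grab_frame("wrist");s=r.sense();M,o=jackpose(s)
v,u=np.nonzero(d);P=(np.linalg.inv(K)@np.c_[u+.5,v+.5,np.ones(len(u))].T)*d[v,u]
Q=((W[:3,:3]@P).T+W[:3,3]-o)@M
m=(Q[:,0]<60)&(Q[:,0]>10)&(abs(Q[:,1])<60)&(abs(Q[:,2]-12)<15);A=np.c_[Q[m][:,:2],np.ones(m.sum())]
print(m.sum(),"plate z=ax+by+c",np.linalg.lstsq(A,Q[m][:,2],rcond=None)[0])
E
```

```text
t5.40 theta 0.241 err 3.1 n1541 jackO [ 502.9 -218.    59. ] rot [-3.141   0.0007  0.2304] tq [0.0769 0.2272 0.0194] f [ 0.4  0.  -9.4]
t5.45 theta 0.242 err 3.1 n1547 jackO [ 503. -218.   59.] rot [-3.141   0.0007  0.2304] tq [0.0884 0.2022 0.0007] f [-0.3 -1.3 -8.9]
25252 plate z=ax+by+c [-2.79262347e-03  5.02416884e-04  1.19501149e+01]
```

```bash
cat > sim.py <<'E'
import numpy as np
def sim(rows,th=.24,om=0.,tau=.06,mgl=.447,k=.405,c=.022,f=.003,I=.009,T=4,v0=0.):
    """rows: jack +y shift per 0.1 s in mm; returns theta every 0.1 s"""
    dt=.001;v=v0;ml=mgl/9.81;out=[]
    for i in range(int(T/dt)):
        j=i//100;vc=(rows[j] if j<len(rows) else 0)/100.
        a=(vc-v)/tau;v+=a*dt
        q=(mgl-k)*th-c*om+ml*a
        if abs(om)<2e-3 and abs(q)<f: om=0
        else: om+=dt*(q-f*np.sign(om if abs(om)>1e-3 else q))/I
        th+=om*dt
        if abs(th)>=.24: th=np.clip(th,-.24,.24);om=0
        if i%100==99: out.append(th)
    return np.array(out)
E
python3 - <<'E'
from sim import *
np.set_printoptions(precision=3,suppress=True,linewidth=200)
for v in (18,20,21,22,23,24,26):
    rows=[v*.3,v*.7,v,v,v*.5,0]
    print(v,sim(rows)[3:24:2])
v=22;rows=[v*.3,v*.7,v,v,v*.5,0]
for kw in (dict(f=.004),dict(f=.002),dict(mgl=.447*1.03),dict(mgl=.447*.97),dict(tau=.03),dict(tau=.1),dict(c=.026),dict(I=.0095)):print(kw,sim(rows,**kw)[3:24:2])
E
```

```text
18 [0.24  0.19  0.133 0.124 0.131 0.144 0.162 0.187 0.22  0.24  0.24 ]
20 [0.24  0.182 0.111 0.091 0.093 0.097 0.103 0.112 0.123 0.138 0.157]
21 [0.24  0.177 0.1   0.074 0.073 0.074 0.074 0.075 0.076 0.077 0.079]
22 [0.24  0.173 0.089 0.057 0.054 0.054 0.054 0.054 0.054 0.054 0.054]
23 [0.24  0.169 0.078 0.04  0.033 0.033 0.033 0.033 0.033 0.033 0.033]
24 [0.24  0.165 0.067 0.023 0.01  0.01  0.01  0.01  0.01  0.01  0.01 ]
26 [ 0.24   0.157  0.045 -0.011 -0.036 -0.047 -0.05  -0.05  -0.05  -0.05  -0.05 ]
{'f': 0.004} [0.24  0.175 0.096 0.072 0.072 0.072 0.072 0.072 0.072 0.072 0.072]
{'f': 0.002} [0.24  0.171 0.082 0.043 0.032 0.032 0.032 0.032 0.032 0.032 0.032]
{'mgl': 0.46041000000000004} [0.24  0.176 0.101 0.08  0.083 0.09  0.102 0.119 0.142 0.174 0.217]
{'mgl': 0.43359} [0.24  0.17  0.078 0.036 0.024 0.024 0.024 0.024 0.024 0.024 0.024]
{'tau': 0.03} [0.24  0.149 0.064 0.032 0.027 0.027 0.027 0.027 0.027 0.027 0.027]
{'tau': 0.1} [0.24  0.199 0.131 0.104 0.105 0.11  0.119 0.132 0.149 0.171 0.2  ]
{'c': 0.026} [0.24  0.175 0.099 0.076 0.076 0.077 0.078 0.079 0.081 0.084 0.087]
{'I': 0.0095} [0.24  0.176 0.095 0.064 0.06  0.06  0.06  0.06  0.06  0.06  0.06 ]
```

Emit:
apply_moves(rows="0 -0.007 0 0;0 -0.016 0 0;0 -0.023 0 0;0 -0.023 0 0;0 -0.0115 0 0;0 0 0 0;0 0 0 0;0 0 0 0;0 0 0 0")

```text
clock: 6.45
eef_pos: [452.0, -148.2, 103.4]
tcp_rot: [3.141, -0.0, 0.23]
contact_force: [-0.3, 0.1, -9.8]
opening: 0.336
```

```bash
python3 tilt.py 2
```

```text
t6.45 theta 0.009 err 3.3 n1678 jackO [ 485.3 -140.4   59.6] rot [ 3.1412 -0.0004  0.2298] tq [-0.023   0.2426 -0.0002] f [-0.3  0.1 -9.8]
t6.50 theta 0.001 err 3.3 n1692 jackO [ 485.2 -140.4   59.5] rot [ 3.1413 -0.0003  0.2298] tq [ 0.0282  0.2031 -0.0155] f [  0.1   0.1 -10. ]
```

Emit:
apply_moves(rows="0 -0.0006 0 0;0 -0.0012 0 0;0 -0.0018 0 0;0 -0.0024 0 0;0 -0.003 0 0")

```text
clock: 7.05
eef_pos: [449.5, -138.7, 103.3]
tcp_rot: [-3.142, -0.0, 0.23]
contact_force: [0.4, -0.2, -9.6]
opening: 0.337
```

```bash
python3 tilt.py 1
```

```text
t7.05 theta -0.001 err 3.3 n1688 jackO [ 482.8 -130.8   59.5] rot [-3.1416 -0.      0.2304] tq [-0.0262  0.2413  0.0106] f [ 0.4 -0.2 -9.6]
```

Emit:
apply_moves(rows="0.0003 -0.003 0 0.1;0.0005 -0.0035 0 0.2;0.0005 -0.004 0 0.3;0.0005 -0.0045 0 0.3;0.0005 -0.005 0 0.3;0.0005 -0.0055 0 0.3;0.0005 -0.006 0 0.3;0.0005 -0.006 0 0.3;0.0005 -0.006 0 0.3;0.0005 -0.006 0 0.3;0.0005 -0.006 0 0.3;0.0005 -0.006 0 0.3")

```text
clock: 8.3
eef_pos: [442.8, -76.9, 103.3]
tcp_rot: [-3.142, 0.0, 0.172]
contact_force: [0.2, -0.0, -9.9]
opening: 0.336
```

```bash
python3 tilt.py 1
```

```text
t8.30 theta -0.001 err 3.3 n1706 jackO [476.5 -71.1  59.5] rot [-3.1416  0.      0.1724] tq [-0.0373  0.2111 -0.0172] f [ 0.2 -0.  -9.9]
```

Emit:
apply_moves(rows="0.0005 -0.006 0 0.3;0.0005 -0.006 0 0.3;0.0005 -0.006 0 0.3;0.0005 -0.006 0 0.3;0.0005 -0.006 0 0.3;0.0005 -0.006 0 0.3;0.0005 -0.006 0 0.3;0.0005 -0.006 0 0.3;0.0005 -0.006 0 0.3;0.0005 -0.006 0 0.3;0.0005 -0.006 0 0.3;0.0005 -0.006 0 0.3")

```text
clock: 9.55
eef_pos: [438.4, -4.9, 103.3]
tcp_rot: [-3.142, 0.0, 0.11]
contact_force: [-0.3, 0.1, -10.1]
opening: 0.335
```

Emit:
apply_moves(rows="0.0005 -0.006 0 0.3;0.0005 -0.006 0 0.3;0.0005 -0.006 0 0.3;0.0005 -0.006 0 0.3;0.0005 -0.006 0 0.3;0.0005 -0.006 0 0.3;0.0005 -0.006 0 0.3;0.0005 -0.006 0 0.3;0.0005 -0.006 0 0.3;0.0005 -0.006 0 0.3;0.0005 -0.006 0 0.3;0.0005 -0.006 0 0.3")

```text
clock: 10.75
eef_pos: [438.6, 67.4, 103.3]
tcp_rot: [-3.142, -0.0, 0.047]
contact_force: [0.2, -0.9, -10.4]
opening: 0.339
```

Emit:
apply_moves(rows="0.0005 -0.006 0 0.3;0.0005 -0.006 0 0.3;0.0005 -0.006 0 0.3;0.0005 -0.006 0 0.3;0.0005 -0.006 0 0.3;0.0005 -0.006 0 0.3;0.0005 -0.006 0 0.3;0.0005 -0.006 0 0.3;0.0005 -0.006 0 0.3;0.0005 -0.006 0 0.3;0.0005 -0.006 0 0.3;0.0005 -0.006 0 0.3")

```text
clock: 11.95
eef_pos: [443.3, 139.5, 103.3]
tcp_rot: [-3.142, 0.0, -0.016]
contact_force: [0.3, 0.2, -9.4]
opening: 0.342
```

```bash
python3 tilt.py 1
```

```text
t11.95 theta -0.013 err 3.3 n1834 jackO [477.5 138.9  59.5] rot [-3.1416  0.     -0.0161] tq [0.0278 0.2471 0.0181] f [ 0.3  0.2 -9.4]
```

Emit:
apply_moves(rows="0.0005 -0.006 0 0.3;0.0005 -0.006 0 0.3;0.0005 -0.006 0 0.3;0.0005 -0.006 0 0.3;0.0005 -0.006 0 0.3;0.0005 -0.006 0 0.3;0.0005 -0.006 0 0.3;0.0005 -0.006 0 0.3;0.0005 -0.006 0 0.3;0.0005 -0.006 0 0.3;0.0005 -0.006 0 0.3;0.0005 -0.006 0 0.3")

```text
clock: 13.2
eef_pos: [452.5, 211.1, 103.3]
tcp_rot: [3.142, 0.0, -0.079]
contact_force: [0.2, 0.2, -10.0]
opening: 0.339
```

Emit:
apply_moves(rows="0.0005 -0.006 0 0.3;0.0005 -0.006 0 0.3;0.0005 -0.006 0 0.3;0.0005 -0.0055 0 0.3;0.0005 -0.005 0 0.3;0.0005 -0.0045 0 0.3;0.0005 -0.004 0 0.3;0.0005 -0.0035 0 0.3;0.0005 -0.003 0 0.3;0.0005 -0.0025 0 0.2;0.0005 -0.002 0 0.1;0.0005 -0.0015 0 0")

```text
clock: 14.4
eef_pos: [463.4, 259.3, 103.3]
tcp_rot: [3.142, 0.0, -0.131]
contact_force: [0.3, 0.4, -9.6]
opening: 0.338
```

Emit:
apply_moves(rows="0.0003 -0.001 0 0;0 -0.0005 0 0;0 0 0 0;0 0 0 0")

```text
clock: 14.8
eef_pos: [463.8, 260.6, 103.3]
tcp_rot: [3.142, 0.0, -0.131]
contact_force: [-0.1, -0.4, -9.2]
opening: 0.336
```

```bash
python3 tilt.py 1
python3 - <<'E'
from tilt import *
np.set_printoptions(precision=3,suppress=True)
im,d=r.grab_frame("top");cv2.imwrite("pics/top1.png",im);K,W=cam("top")
c=im[140:300,190:330];cv2.imwrite("pics/top1c.png",cv2.resize(c,None,fx=5,fy=3.7*1.0,interpolation=2))
a=r.recognise("scene","drying_pad")[:1];print(a)
E
```

```text
t14.80 theta -0.041 err 3.4 n1997 jackO [497.7 256.1  59.5] rot [ 3.1415  0.0001 -0.1309] tq [ 0.0031  0.1824 -0.0161] f [-0.1 -0.4 -9.2]
[{'bbox': [0.4633, 0.625, 0.6958, 0.79], 'conf': 0.58}]
```

View pics/top1.png

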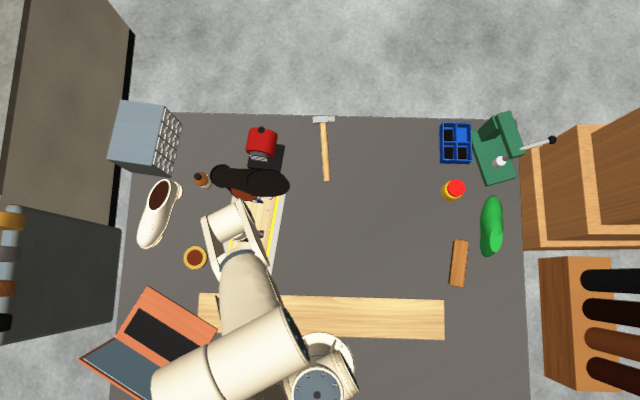

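Run:
```python
from tilt import *
from sim import *
np.set_printoptions(precision=3,suppress=True,linewidth=160)
t,e,n,s,im=theta();print("theta",t,s["clock"])
K,W=cam("wrist");im,d=r.grab_frame("wrist");cv2.imwrite("pics/w2.png",im);M,o=jackpose(s)
h=cv2.cvtColor(im,cv2.COLOR_BGR2HSV);m=(cv2.inRange(h,(22,120,100),(35,255,255))>0)&(d>0)
v,u=np.nonzero(m);P=(np.linalg.inv(K)@np.c_[u+.5,v+.5,np.ones(len(u))].T)*d[v,u]
Pw=(W[:3,:3]@P).T+W[:3,3];k=abs(Pw[:,2]-6)<12;Q=(Pw[k]-o)@M;print(len(Q),np.median(Pw[k][:,2]))
for sd in(1,-1):
    q=Q[(Q[:,1]*sd>55)&(Q[:,1]*sd<100)&(abs(Q[:,0])<140)]
    if len(q)>20:print("side",sd,len(q),q[:,0].min(),q[:,0].max(),np.polyfit(q[:,0],q[:,1],1))
q=Q[abs(Q[:,1])<55];print("ends",len(q),q[:5])
for rows in([1.5,1.2,.9,.6,.3,.2],[3,.7,.5,.3,.2],[2.5,1,.6,.4,.2]):print(sim(rows,th=t)[::3])
```

```text
theta -0.04099884896817084 14.95
0 nan
ends 0 []
[-0.04 -0.04 -0.04 -0.04 -0.04 -0.04 -0.04 -0.04 -0.04 -0.04 -0.04 -0.04 -0.04 -0.04]
[-0.036 -0.04  -0.041 -0.041 -0.041 -0.041 -0.041 -0.041 -0.041 -0.041 -0.041 -0.041 -0.041 -0.041]
[-0.037 -0.04  -0.04  -0.04  -0.04  -0.04  -0.04  -0.04  -0.04  -0.04  -0.04  -0.04  -0.04  -0.04 ]
  return _methods._mean(a, axis=axis, dtype=dtype,
  ret = ret.dtype.type(ret / rcount)
```

View pics/w2.png

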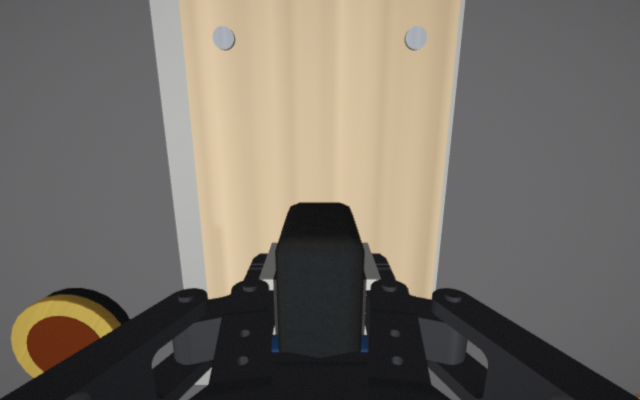

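Run:
```python
from tilt import *
from sim import *
np.set_printoptions(precision=3,suppress=True,linewidth=160)
s=r.sense();K,W=cam("wrist");im,d=r.grab_frame("wrist");M,o=jackpose(s)
v,u=np.nonzero(d);P=(np.linalg.inv(K)@np.c_[u+.5,v+.5,np.ones(len(u))].T)*d[v,u]
Pw=(W[:3,:3]@P).T+W[:3,3];Q=(Pw-o)@M;V=cv2.cvtColor(im,cv2.COLOR_BGR2HSV)[v,u]
k=(abs(Pw[:,2]-6)<6)&(V[:,2]>135)&(V[:,1]<60)&(abs(Q[:,1])>50)&(abs(Q[:,1])<130);Q=Q[k];print(k.sum(),np.median(Pw[k][:,2]))
for sd in(1,-1):
    xs=np.arange(-60,120,10);e=[(x+5,np.percentile(q,98)) for x in xs if len(q:=Q[(Q[:,1]*sd>0)&(abs(Q[:,0]-x-5)<5),1]*sd)>15]
    if len(e)>3:e=np.array(e);print(sd,len(e),np.polyfit(e[:,0],sd*e[:,1],1),e[:,1])
back=[-.2,-.4,-.6,-.8,-1,-1.2,-1.4,-1.4,-1.4,-1.4,-1.2,-1,-.8,-.6,-.4,-.2,0,0]
for v0 in(3.5,4,4.5,5):
    f=[v0]+list(np.arange(v0,0,-.4));print(v0,sum(back),sum(f))
    for kw in({},dict(mgl=.435),dict(f=.002),dict(f=.004)):print(kw,sim(back+f,th=-.041,T=6,**kw)[[5,10,17,19,21,25,30,40,59]])
```

```text
8900 6.127172655532462
1 17 [ -0.006 106.746] [106.84  106.882 106.581 107.159 106.75  106.742 106.736 106.82  106.695 106.624 106.646 106.532 106.707 106.662 106.825 106.537 104.552]
-1 16 [  0.003 -93.494] [93.378 93.249 92.924 94.866 93.335 93.2   95.207 92.971 93.21  93.055 93.269 93.436 93.129 93.417 93.05  93.317]
3.5 -14.0 20.6
{} [-0.041 -0.041 -0.041 -0.029 -0.028 -0.029 -0.029 -0.029 -0.029]
{'mgl': 0.435} [-0.041 -0.041 -0.041 -0.028 -0.027 -0.027 -0.027 -0.027 -0.027]
{'f': 0.002} [-0.05  -0.064 -0.068 -0.057 -0.058 -0.082 -0.142 -0.24  -0.24 ]
{'f': 0.004} [-0.041 -0.041 -0.041 -0.031 -0.03  -0.03  -0.03  -0.03  -0.03 ]
4 -14.0 26.000000000000004
{} [-0.041 -0.041 -0.041 -0.026 -0.023 -0.024 -0.024 -0.024 -0.024]
{'mgl': 0.435} [-0.041 -0.041 -0.041 -0.025 -0.022 -0.022 -0.023 -0.023 -0.023]
{'f': 0.002} [-0.05  -0.064 -0.068 -0.054 -0.054 -0.074 -0.132 -0.24  -0.24 ]
{'f': 0.004} [-0.041 -0.041 -0.041 -0.028 -0.026 -0.027 -0.027 -0.027 -0.027]
4.5 -14.0 32.09999999999998
{} [-0.041 -0.041 -0.041 -0.023 -0.018 -0.018 -0.019 -0.019 -0.019]
{'mgl': 0.435} [-0.041 -0.041 -0.041 -0.022 -0.017 -0.018 -0.018 -0.018 -0.018]
{'f': 0.002} [-0.05  -0.064 -0.068 -0.051 -0.049 -0.066 -0.117 -0.24  -0.24 ]
{'f': 0.004} [-0.041 -0.041 -0.041 -0.025 -0.022 -0.022 -0.022 -0.022 -0.022]
5 -14.0 38.799999999999976
{} [-0.041 -0.041 -0.041 -0.02  -0.013 -0.013 -0.013 -0.013 -0.013]
{'mgl': 0.435} [-0.041 -0.041 -0.041 -0.02  -0.012 -0.012 -0.012 -0.012 -0.012]
{'f': 0.002} [-0.05  -0.064 -0.068 -0.048 -0.043 -0.057 -0.1   -0.24  -0.24 ]
{'f': 0.004} [-0.041 -0.041 -0.041 -0.021 -0.018 -0.018 -0.018 -0.018 -0.018]
```

Emit:
apply_moves(rows="0.0002 -0.0057 0 0;0.0002 -0.0053 0 0;0.0002 -0.0049 0 0;0.0002 -0.0045 0 0;0.0002 -0.0041 0 0;0.0002 -0.0037 0 0;0.0002 -0.0033 0 0;0.0002 -0.0029 0 0;0.0002 -0.0025 0 0;0.0002 -0.0021 0 0;0.0002 -0.0017 0 0;0.0002 -0.0013 0 0")

```text
clock: 16.3
eef_pos: [471.7, 302.1, 103.3]
tcp_rot: [3.142, 0.0, -0.131]
contact_force: [-0.3, 0.3, -8.8]
opening: 0.341
```

Emit:
apply_moves(rows="0.0002 -0.0009 0 0;0.0002 -0.0006 0 0;0 -0.0003 0 0;0 0 0 0;0 0 0 0")

```text
clock: 16.8
eef_pos: [472.3, 303.7, 103.3]
tcp_rot: [3.142, 0.0, -0.131]
contact_force: [-0.2, -0.1, -9.4]
opening: 0.339
```

```bash
python3 tilt.py 2
```

```text
t16.80 theta 0.003 err 3.4 n2046 jackO [506.2 299.2  59.5] rot [ 3.1416  0.     -0.1308] tq [0.0426 0.2165 0.0018] f [-0.2 -0.1 -9.4]
t16.85 theta 0.004 err 3.3 n2044 jackO [506.2 299.2  59.5] rot [ 3.1415  0.0001 -0.1309] tq [ 0.0102  0.2148 -0.0231] f [  0.3  -0.3 -10.5]
```

Emit:
apply_moves(rows="0 0.0003 0 0;0 0.0006 0 0;0 0.0009 0 0;0 0.0012 0 0;0 0.0015 0 0;0 0.0018 0 0;0 0.0021 0 0;0 0.0024 0 0;0 0.0027 0 0;0 0.003 0 0;0 0.0033 0 0;0 0.003 0 0")

```text
clock: 18.1
eef_pos: [469.4, 280.8, 103.3]
tcp_rot: [-3.142, -0.0, -0.131]
contact_force: [0.1, 1.2, -8.4]
opening: 0.339
```

Emit:
apply_moves(rows="0 0.0027 0 0;0 0.0024 0 0;0 0.0021 0 0;0 0.0018 0 0;0 0.0018 0 0;0 0.0015 0 0;0 0.0012 0 0;0 0.0009 0 0;0 0.0006 0 0;0 0.0003 0 0;0 0 0 0;0 0 0 0")

```text
clock: 19.3
eef_pos: [467.4, 266.0, 103.3]
tcp_rot: [-3.142, -0.0, -0.131]
contact_force: [0.7, -0.2, -10.1]
opening: 0.338
```

```bash
python3 tilt.py 1
```

```text
t19.30 theta 0.005 err 3.4 n1972 jackO [501.3 261.5  59.5] rot [-3.1416 -0.     -0.1308] tq [ 0.0046  0.2668 -0.003 ] f [  0.7  -0.2 -10.1]
```

Emit:
apply_moves(rows="0 0 0.002 0;0 0 0.004 0;0 0 0.006 0;0 0 0.007 0;0 0 0.007 0;0 0 0.007 0;0 0 0.006 0;0 0 0.004 0;0 0 0.003 0;0 0 0.002 0;0 0 0.001 0;0 0 0.001 0")

```text
clock: 20.55
eef_pos: [467.6, 266.0, 53.4]
tcp_rot: [-3.141, -0.0, -0.131]
contact_force: [0.6, -0.1, -9.8]
opening: 0.335
```

Emit:
apply_moves(rows="0 0 0.0007 0;0 0 0.0007 0;0 0 0.0005 0;0 0 0.0005 0;0 0 0.0005 0;0 0 0.0003 0;0 0 0 0;0 0 0 0")

```text
clock: 21.35
eef_pos: [467.4, 266.0, 50.1]
tcp_rot: [-3.142, -0.0, -0.131]
contact_force: [-0.5, -0.8, -9.6]
opening: 0.34
```

```bash
python3 tilt.py 1
```

```text
t21.35 theta 0.007 err 3.4 n1845 jackO [501.3 261.5   6.3] rot [-3.1415 -0.0001 -0.1308] tq [ 0.0289  0.1628 -0.0143] f [-0.5 -0.8 -9.6]
```

Emit:
apply_moves(rows="0 0 0.0002 0;0 0 0.0002 0;0 0 0.0001 0;0 0 0 0;0 0 0 0")

```text
clock: 21.9
eef_pos: [467.4, 266.0, 49.8]
tcp_rot: [-3.142, -0.0, -0.131]
contact_force: [-2.4, -0.4, -3.0]
opening: 0.335
```

Emit:
apply_moves(rows="0 0 0.0002 0;0 0 0.0001 0;0 0 0 0;0 0 0 0")

```text
clock: 22.3
eef_pos: [467.4, 266.0, 49.8]
tcp_rot: [-3.141, -0.0, -0.131]
contact_force: [-4.6, -1.5, 4.5]
opening: 0.341
```

```bash
python3 tilt.py 1
```

```text
t22.30 theta 0.005 err 3.4 n1841 jackO [501.3 261.5   6. ] rot [-3.1415 -0.0001 -0.1308] tq [-0.4192  0.6745 -0.0162] f [-4.6 -1.5  4.5]
```

Emit:
apply_moves(rows="0 0 0 0;0 0 0 0;0 0 0 0", squeeze=20)

```text
clock: 22.65
eef_pos: [467.4, 266.0, 49.8]
tcp_rot: [-3.141, -0.0, -0.131]
contact_force: [-4.5, -1.0, 5.5]
opening: 0.338
```

Emit:
apply_moves(rows="0 0 0 0;0 0 0 0;0 0 0 0;0 0 0 0", jaw=0.034)

```text
clock: 23.05
eef_pos: [467.8, 266.1, 49.4]
tcp_rot: [-3.141, -0.001, -0.131]
contact_force: [-0.1, -0.0, 0.6]
opening: 0.4
```

Emit:
apply_moves(rows="0 0 0 0;0 0 0 0;0 0 0 0;0 0 0 0;0 0 0 0", jaw=0.06)

```text
clock: 23.55
eef_pos: [467.4, 266.0, 49.3]
tcp_rot: [-3.142, -0.0, -0.131]
contact_force: [0.2, -0.5, -0.1]
opening: 0.703
```

```bash
python3 tilt.py 1
```

```text
t23.55 theta 0.002 err 3.4 n1839 jackO [501.3 261.5   5.5] rot [-3.1416 -0.     -0.1308] tq [-0.016  -0.0322 -0.0325] f [ 0.2 -0.5 -0.1]
```

Emit:
apply_moves(rows="0 0 -0.005 0;0 0 -0.01 0;0 0 -0.015 0;0 0 -0.02 0;0 0 -0.025 0;0 0 -0.025 0;0 0 -0.025 0;-0.02 0 -0.02 0;-0.03 0 -0.01 0;-0.03 0 0 0;-0.02 0 0 0;-0.01 0 0 0")

```text
clock: 24.8
eef_pos: [356.9, 280.3, 204.7]
tcp_rot: [-3.141, -0.0, -0.13]
contact_force: [-0.2, -0.1, 0.6]
opening: 0.703
```

Emit:
apply_moves(rows="0 0 0 0;0 0 0 0;0 0 0 0;0 0 0 0;0 0 0 0;0 0 0 0;0 0 0 0;0 0 0 0;0 0 0 0;0 0 0 0")

```text
clock: 25.8
eef_pos: [358.3, 280.3, 204.3]
tcp_rot: [-3.142, -0.0, -0.131]
contact_force: [0.6, -0.3, -0.2]
opening: 0.7
```

Run:
```python
import tilt
from tilt import *
np.set_printoptions(precision=3,suppress=True)
M0=R.from_euler('z',-.1308).as_matrix();tilt.jackpose=lambda s:(M0,np.array([501.3,261.5,6.]))
for _ in(0,1):
    t,e,n,s,im=theta();print(s["clock"],s["eef_pos"],"theta",t,e,n)
cv2.imwrite("pics/scene2.png",cv2.resize(im[100:400,160:560],None,fx=2,fy=2))
K,W=cam("wrist");im,d=r.grab_frame("wrist");cv2.imwrite("pics/w3.png",im)
```

```text
25.8 [358.299 280.323 204.31 ] theta 0.004554491984232305 3.3756295118219266 1841
25.85 [358.319 280.327 204.291] theta 0.003906164528489515 3.366632211840234 1839
```

View pics/scene2.png

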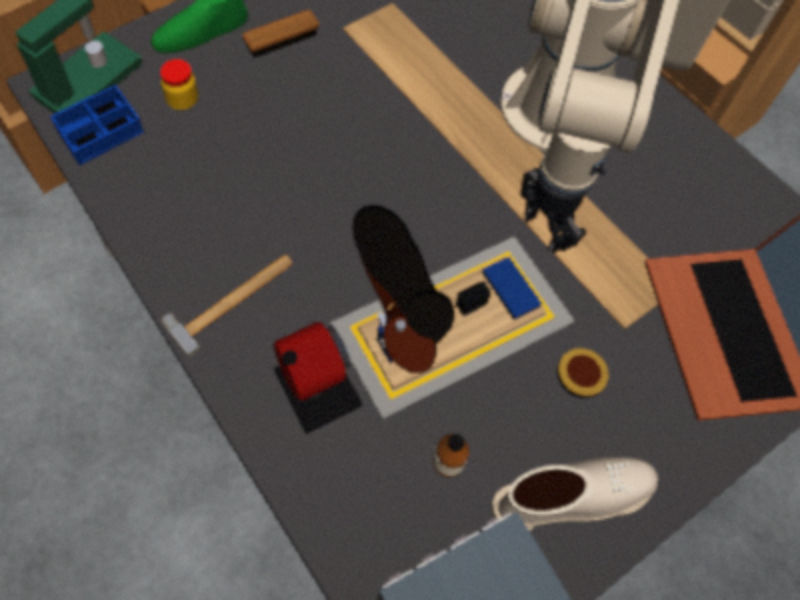

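View pics/w3.png

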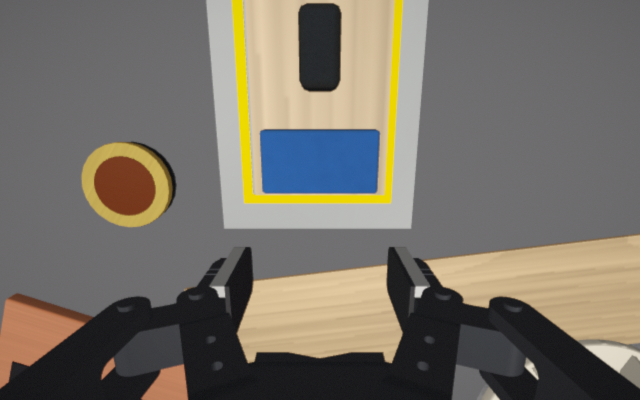

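The scene view shows the jack inside the yellow outline, the boot at the blower's end and upright. The wrist view shows the plate (columns 255–385) between the yellow lines (245–392), parallel to them, with gaps on both sides and at the rear (row 196). The robot is clear of everything.

```bash
python3 -c "
from rig import r
print(r.sign_off())"
```

```text
the job is handed in; nothing more can be done
None
```

The jack is standing on the drying pad with the boot upright, and I handed the job in at about 26 s of the 72 s allowed.

- **Lift and swing-up:** I gripped the jack by its rubber grip and lifted it about 59 mm. The moves allow no roll of the tool, so I did not tip the jack. I slid it sideways and stopped it short. That swung the boot from the +0.24 stop to about 0 rad, and no reading came near the opposite stop.
- **Carry:** The boot stayed within about 0.04 rad of upright in every tilt reading I took during the carry, roughly 15 s in the air. It had drifted to −0.041 rad when the jack arrived over the pad. I corrected that with a quick sideways start and a gentle return, which brought it to about 0.
- **Set-down:** I lowered in sub-millimetre steps until it touched the pad; the last contact reading was about 5 N. Then I eased the grip and backed away.

**Last checks:**
- The boot tilt read +0.004 rad about 2 s after release and was steady.
- The plate lies wholly inside the yellow outline and parallel to it, with gaps on every side I could see. The boot is at the blower's end.
- The other things on the bench look unmoved in the last picture; I did not measure them again.
- The two measurements of the pad's sideways position disagreed by about 2 mm, so I used the middle value.

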